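# Draw the guarded bolts of the lock-entry drill box with a hooked rod

### The arm

A 6-joint arm with a two-finger parallel gripper is mounted at the origin on a cart in front of the work surface, level with it; the furniture and walls round the work are solid. World frame = base frame: x ahead of the robot, y to its left, z up, the work surface at z = 0. Lengths are in m, angles in degrees, forces in N, time in s.
With the tool pointing down it reaches from about 0.4 to 0.825 m from the base axis. Payload 7 kg.
Tool frame: the origin (TCP) lies midway between the tips of the shut fingers; the grasp point (between the pads) lies 19 mm behind it; z points along the fingers, y is the line along which they close (so a half turn about z gives the same grasp; the last joint's range is limited). The gripper opens to 88 mm and grips with 3 to 60 N. Pads are 19 mm wide; open, the fingers measure 130 mm over their backs; the gripper's body (78 mm by 193 mm) begins 47 mm behind the grasp point.
Start: joints at [-47.321, 20.546, 0.682, 0, -70.136, -16.507], TCP at [0.298, -0.606, 0.191] pointing down, gripper open.
Joint ranges: [-176.03, 176.03], [-82.01, 121.73], [-58.28, 71.71], [-173.87, 95.51], [-174.79, -0.11], [-173.66, 173.66]. Speed limits (degrees/s): [136.94, 136.94, 172.46, 180, 180, 180].

### API

Orientations are given as [roll, pitch, yaw] about the fixed x, y, z axes, in that order (R = Rz(yaw) Ry(pitch) Rx(roll)).
In Python, from plant import ctrl gives the robot as it stands.
- The arm moves only by the tool arm_command, never from a script. Its argument "steps" is a list of rows, each an object with "translation": the shift along the tool's x, y, z in mm, a list of three; "rotation": the turn, a rotation vector about the tool's x, y, z in units of 5 degrees (1.0 is 5 degrees), a list of three; "claw": the finger opening in mm, from 0 to 87.6. In form: [{"translation": [x, y, z], "rotation": [rx, ry, rz], "claw": claw}, ...]. A call has 1 to 5 rows; each row is the pose to reach, as a shift and turn from the pose commanded when the call began, along the tool's axes at that moment; what a row does not reach only later rows make up. A row lasts 1/10 s, in which the tool goes at most 50 mm and 8.59 degrees, less where a joint would pass 70% of its speed; a pose out of reach is approached as far as the arm can. A call with a gripper value outside its range is refused whole. The fingers move at their own pace and stop on an object; the grip force is fixed at half the most. Time passes only in rows, so rows that repeat a pose let the fingers close. It gives the time, the measured TCP pose, the force, the opening and the grip force at its end, in the units of the state.
- ctrl.get_obs(): the state, without advancing time (a new reading comes with each control period).
- ctrl.snapshot(name): name is "scene" or "top"; returns (picture, depth): 420x560x3 uint8, red, green, blue; 420x560 float32, m along the optical axis (not along the pixel's ray), 0 where there is no reading.
- ctrl.calibration(name): a dict with "vertical_fov" (degrees; the focal length in pixels is half the picture's height over the tangent of half this angle, whatever the lens; pixels are square), "cx", "cy" (the principal point, pixels), "k1" (the pictures are not rectified: a ray, as slopes to the right and down, at radius r is drawn at 1 + k1 r^2 times it, then the intrinsics apply), "rvec" (rotation vector, rad) and "tvec" (3), from world to camera coordinates, as OpenCV has them. Camera axes: x right, y down, z forward; pixel columns grow to the right and rows downward; lengths in m; the calibration is good to about 2 mm. A picture is of the moment at which its call begins. calibration takes no time and is no camera call.
- ctrl.close_job(): hands the job in; it is judged then, once.
The state is a dict: "clock": time; "joint_pos": joint angles; "qvel": joint speeds; "tau": joint torques, N m; "tool_pos": TCP position; "orientation": TCP orientation; "force": force on the tool from outside, world axes, zero at the start; "moment": the same for the moment, N m; "opening": finger opening in m; "gripper_force": force on a finger pad.
Only numpy, scipy, OpenCV 4.12 (cv2) and the standard library are available. Lean on these libraries where they do the work, as an engineer would, in place of code of your own. Each camera call takes 0.05 s, during which the arm holds its last target. There are 200 camera calls.

### The job

Pick up the hooked rod, reach it through the two front windows of the drill box and draw both inner bolts fully back towards the front, which frees the sprung lid; touch the bolts with nothing but the rod. Then lay the rod down flat and wholly on the rubber mat, without knocking the mug, the cup or the tin about.

Things in the scene. Friction and masses are not known exactly. Their poses are not given: they have to be found in the camera images.
- drill_box: Grey steel lock-entry drill box, fixed, 204 mm wide (base flange 220), 228 deep, 90 high. Origin: under the middle of its front face, at table height; x points into the box, y to the left as seen from the front, z up. Front face x = 0 to 10 mm, with two windows. At x = 122 to 222 mm is a compartment whose sprung lid rises by itself once both bolts free it (at about 16 mm of travel).
- window_right (a point): Middle of the right front window, at (0, -49, 54) mm in the drill_box frame. The window is open from y = -94 to -4 mm and z = 30 to 78 mm. Behind both windows is one space without partition: x = 10 to 122 mm (only to 98 mm below z = 38), y = -94 to 94, z = 32 to 84 mm, roofed by steel wires 22 mm apart.
- window_left (a point): Middle of the left front window, at (0, 49, 54) mm in the drill_box frame, open from y = 4 to 94 mm and z = 30 to 78 mm; 8 mm jambs stand beside and between the windows.
- bolt_right (a joint): Travel of the right bolt in m: 0 shot, 0.045 fully drawn (to the front, -x of drill_box) against its stop. Starts at 0 to 0.008, stays where left, friction 2.5 to 4 N. An upright steel pin on it, 10 mm in diameter, from z = 32 to a 12 mm ball with its top at z = 76 mm, is there to be hooked: in the drill_box frame at y = -34 mm, x = 82 mm minus the travel.
- bolt_left (a joint): The same for the left bolt; its pin is at y = 64 mm, x = 70 mm minus the travel, in the drill_box frame. Fully drawn it reads 0.045 m too.
- hook_rod: Hooked rod, 0.16 kg, 289 mm long, lying flat: black handle 115 x 18 x 24 mm, then an 8 mm steel rod on its axis, bent at the end into a flat hook. Origin: under the handle's balance point (axis 12 mm above), best gripped here, across the 18 mm; handle spans x = -85 to 30 mm. x points to the hook, z up; the hook bends to +y.
- rod_hook (a point): Middle of the hook's cross bar: (200, 15, 12) mm in the hook_rod frame. The 8 mm bar is centred on x = 200, from y = 7 to 23 mm; then a short lip comes back to (192, 30), its surface reaching back to x = 188 and out to y = 34. The pocket between shaft and lip is about 20 mm wide, centred at y = 14 mm.
- rod_butt (a point): Butt end of the handle: (-80, 0, 12) mm in the hook_rod frame.
- tool_mat: Black rubber mat, fixed, 360 x 120 x 4 mm, flat on the table. Origin: centre of its underside; x along its length, y across.
- mug: Purple mug, 86 mm in diameter (125 with the handle), 96 mm high, loose; bystander. Origin under its middle.
- specimen_cup: Specimen cup with white screw lid, 58 mm in diameter, 60 mm high, loose; bystander. Origin under its middle.
- sample_tin: Pale grey round tin, 61 mm in diameter, 36 mm high, loose; bystander. Origin under its middle.

How it is judged:
By the outcome, as a careful person would: the job done as asked, in the order asked, and still so for the second after the job is handed in, with the robot touching nothing.
It also fails if it takes over 61 s, if anything falls off the work surface, if the arm or the gripper's body presses on something with over 40 N, if the wrist force passes 120 N, or if a joint passes its speed limit or range.

## Working session

There is one attempt and no reset: what is moved stays moved. The work goes in short steps, Python scripts to look and compute and a tool call to move; the robot and the scene stay as the last step left them, time stands still between calls to the robot, and variables do not carry over. Pictures are saved under pics/ and viewed, at most 10 in all, crops included, and the job is handed in when it is done.

Besides the shell and the picture viewer there is one more tool, called after "Request:" by a JSON object that holds its "method" and its "body". arm_command: Moves the arm, as the interface text tells. Its arguments: {"type":"object","properties":{"steps":{"type":"array"}},"required":["steps"]}

```bash
mkdir -p pics; cat > h.py <<'E'
import numpy as np, cv2
from plant import ctrl
from scipy.spatial.transform import Rotation as R
def snap(n,name=None):
    p,d=ctrl.snapshot(n)
    if name: cv2.imwrite('pics/'+name,p[:,:,::-1])
    return p,d
def cam(n):
    c=ctrl.calibration(n); f=210/np.tan(np.radians(c['vertical_fov'])/2)
    return c,f,R.from_rotvec(np.array(c['rvec']).ravel()).as_matrix(),np.array(c['tvec']).ravel()
def rays(n,uv):
    c,f,M,t=cam(n); uv=np.atleast_2d(np.array(uv,float))
    d=(uv-[c['cx'],c['cy']])/f; s=d.copy()
    for _ in range(20): s=d/(1+c['k1']*(s**2).sum(1,keepdims=True))
    return -M.T@t,s,M
def onplane(n,uv,z):
    o,s,M=rays(n,uv); w=np.c_[s,np.ones(len(s))]@M
    return o+w*((z-o[2])/w[:,2])[:,None]
def bydepth(n,uv,dep):
    o,s,M=rays(n,uv); return o+(np.c_[s,np.ones(len(s))]*np.array(dep).reshape(-1,1))@M
def cloud(n,d):
    v,u=np.mgrid[0:420,0:560]; return bydepth(n,np.c_[u.ravel(),v.ravel()],d.ravel()).reshape(420,560,3)
def proj(n,P):
    c,f,M,t=cam(n); q=np.atleast_2d(P)@M.T+t; s=q[:,:2]/q[:,2:]
    return s*(1+c['k1']*(s**2).sum(1,keepdims=True))*f+[c['cx'],c['cy']]
E
python3 - <<'E'
from h import *
for n in('scene','top'):
    p,d=snap(n,n+'0.png'); print(n,ctrl.calibration(n),-cam(n)[2].T@cam(n)[3], (d==0).mean())
    np.savez(n+'0.npz',p=p,d=d)
print(ctrl.get_obs())
E
```

```text
scene {'vertical_fov': 44.22321471162581, 'cx': 275.05024247907056, 'cy': 210.56768677888496, 'k1': -0.10223580754596276, 'rvec': array([ 1.31280342, -2.1709053 ,  0.98058669]), 'tvec': array([0.36826959, 0.3127295 , 1.45036027])} [-0.60028973  0.74159783  1.1944254 ] 0.008660714285714285
top {'vertical_fov': 55.19737924069025, 'cx': 286.5347452630512, 'cy': 210.36994694502957, 'k1': -0.10651601069158687, 'rvec': array([ 2.20148228, -2.15514176,  0.13248117]), 'tvec': array([0.12863023, 0.54077955, 1.16163856])} [0.41701963 0.16224181 1.20754487] 0.004043367346938775
{'clock': 0.1, 'joint_pos': array([-4.73220894e+01,  2.05873880e+01,  6.40941565e-01, -1.65109132e-02,
       -7.01369902e+01, -1.65070008e+01]), 'qvel': array([ 0.09521133, -0.00971703, -0.00371839,  0.09271187, -0.06465356,
        0.09734057]), 'tau': array([-1.87337064e-03, -5.84162343e+01,  2.93749487e+01,  7.01556802e+00,
        1.01473005e-02, -7.04606600e-05]), 'tool_pos': array([ 0.2974669 , -0.60538851,  0.19053421]), 'orientation': array([ 1.79915592e+02, -8.82649222e-03, -1.53834705e+02]), 'force': array([ 0.93457931, -0.42376874, -0.69051776]), 'moment': array([0.00823563, 0.0104067 , 0.01553076]), 'gripper_force': 0.0, 'opening': 0.08752858715099504}
```

View pics/scene0.png

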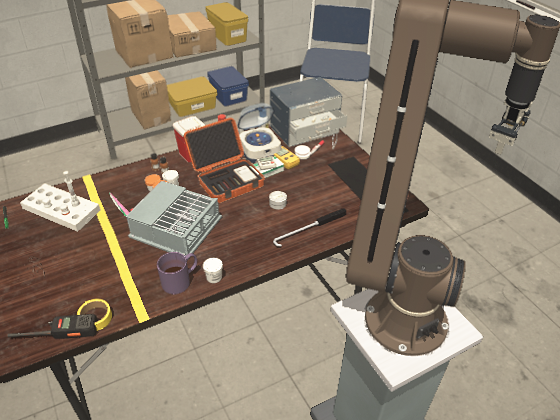

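View pics/top0.png

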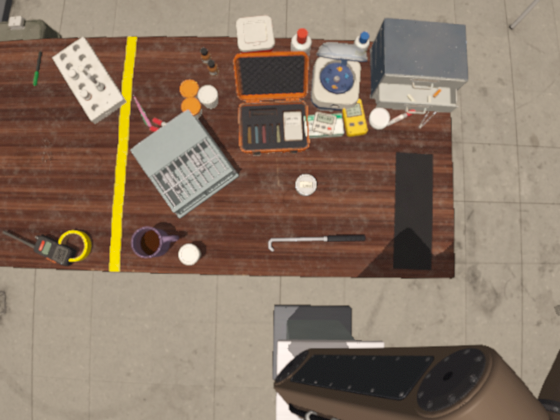

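The scene picture shows the box at about (175,215), with the rod running from (275,242) to (345,212). The mug is at (175,272), the cup at (212,270) and the tin at (278,200).

The top view has image up = +x and left = +y. The box centre is about (185,163) with its front facing lower right. The rod runs from the hook at (270,243) to the butt at (365,238), and the mat is at (413,210). The mug is at (152,242), the cup at (190,254) and the tin at (306,185).

```bash
cat > m.py <<'E'
from h import *
z=np.load('top0.npz'); p,d=z['p'],z['d']; C=cloud('top',d)
def reg(u0,u1,v0,v1): 
    m=np.zeros((420,560),bool); m[v0:v1,u0:u1]=1; return m
def rect(m,nm):
    m=cv2.morphologyEx(m.astype(np.uint8),cv2.MORPH_OPEN,np.ones((2,2)))
    q=C[m>0]; r=cv2.minAreaRect((q[:,:2]*1000).astype(np.float32)); print(nm,len(q),r,np.median(q[:,2])); print(cv2.boxPoints(r).round(1).tolist())
rect(reg(125,245,100,220)&(C[...,2]>.08)&(C[...,2]<.1),'box')
g=p.max(2)
matm=reg(385,445,145,280)&(g<45)&(abs(C[...,2])<.02)
rect(matm,'mat')
for nm,r,zz in(('mug',(125,182,220,262),.096),('cup',(176,204,240,268),.06),('tin',(292,320,172,198),.036)):
    m=reg(*r)&(C[...,2]>zz-.012)&(C[...,2]<zz+.012); q=C[m]
    c,ra=cv2.minEnclosingCircle((q[:,:2]*1000).astype(np.float32)); print(nm,m.sum(),c,ra,np.median(q[:,2]))
hm=reg(325,372,228,248)&(g<50); n,l,s,_=cv2.connectedComponentsWithStats(hm.astype(np.uint8)); 
k=1+s[1:,4].argmax(); v,u=np.nonzero(l==k); P=onplane('top',np.c_[u,v],.024)
print('handle z',np.median(C[l==k][:,2])); r=cv2.minAreaRect((P[:,:2]*1000).astype(np.float32)); print(r,cv2.boxPoints(r).round(1).tolist())
hs=reg(262,330,230,255)&(p.min(2)>110); v,u=np.nonzero(hs); P=onplane('top',np.c_[u,v],.012)*1000
print('steel',len(P)); i=P[:,1].argmax(); print(P[i],P[P[:,0].argmin()],P[:,1].min()); s=P[P[:,1]<P[:,1].max()-30]; print(np.polyfit(s[:,1],s[:,0],1))
big=cv2.resize(p[90:270,110:290],None,fx=3.3,fy=3.3,interpolation=cv2.INTER_CUBIC); cv2.imwrite('pics/boxcrop.png',big[:,:,::-1])
E
python3 m.py
```

```text
box 3181 ((566.66845703125, 364.0919189453125), (483.264404296875, 208.05484008789062), 37.52431869506836) 0.0908293731815808
[[311.70001220703125, 299.3999938964844], [438.3999938964844, 134.39999389648438], [821.7000122070312, 428.79998779296875], [694.9000244140625, 593.7999877929688]]
mat 1259 ((435.4402160644531, -74.17539978027344), (471.361083984375, 123.70233917236328), 88.10887908935547) 0.004681063486603243
[[365.79998779296875, -307.70001220703125], [489.5, -311.79998779296875], [505.0, 159.3000030517578], [381.3999938964844, 163.39999389648438]]
mug 222 (435.9756164550781, 515.483642578125) 56.966365814208984 0.09235642206608519
cup 324 (403.1151123046875, 416.66717529296875) 29.169593811035156 0.05952176017265365
tin 332 (615.168701171875, 85.70993041992188) 30.082870483398438 0.036740221952091257
handle z 0.022467982827533373
((467.2702331542969, -36.16560745239258), (2.9748666286468506, 104.49333190917969), 1.0892139673233032) [[464.79998779296875, 16.0], [466.79998779296875, -88.4000015258789], [469.79998779296875, -88.4000015258789], [467.79998779296875, 16.100000381469727]]
steel 240
[446.75393874 193.01473478  12.        ] [420.24846833 186.45098522  12.        ] 17.45562788145194
[-3.65096670e-02  4.58842736e+02]
```

View pics/boxcrop.png

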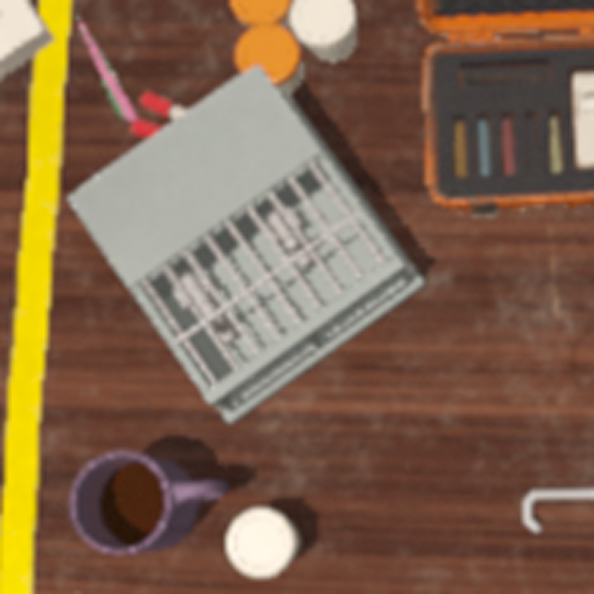

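The crop shows the box with its front edge from (228,420) to (424,283) at 3.3x, the wires, the two bolts beneath them, and the mug and cup in front. My box and handle masks were contaminated, so I'll refine them.

```bash
cat > m2.py <<'E'
from m import *
print('-----')
def big(m):
    n,l,s,_=cv2.connectedComponentsWithStats(m.astype(np.uint8)); return l==1+s[1:,4].argmax()
m=big(cv2.morphologyEx((reg(125,245,100,220)&(C[...,2]>.083)&(C[...,2]<.1)).astype(np.uint8),cv2.MORPH_CLOSE,np.ones((5,5))))
m&=(C[...,2]>.083)&(C[...,2]<.1)
rect(m,'box')
v,u=np.nonzero(m); P=onplane('top',np.c_[u,v],.09); r=cv2.minAreaRect((P[:,:2]*1000).astype(np.float32)); print('plane',r,cv2.boxPoints(r).round(1).tolist())
mm=big(reg(385,445,145,280)&(g<45)&(p.max(2).astype(int)-p.min(2)<12)); v,u=np.nonzero(mm); P=onplane('top',np.c_[u,v],.004)*1000
print('mat pct',np.percentile(P[:,0],[0,1,50,99,100]),np.percentile(P[:,1],[0,1,50,99,100]))
hm=reg(320,375,225,250)&(C[...,2]>.014)&(C[...,2]<.035); q=C[hm]*1000
print('handle',len(q),cv2.minAreaRect(q[:,:2].astype(np.float32)),np.percentile(q[:,0],[1,50,99]),np.percentile(q[:,1],[0,50,100]))
v,u=np.nonzero(reg(280,325,230,255)&(p.min(2)>110)); P=onplane('top',np.c_[u,v],.016)*1000; f=np.polyfit(P[:,1],P[:,0],1); print('shaft',f,np.polyval(f,[0,100]))
E
python3 m2.py | sed -n '/-----/,$p'
```

```text
-----
box 3023 ((566.9715576171875, 363.5526123046875), (483.6335144042969, 207.89002990722656), 37.754554748535156) 0.09098558452607297
[[312.1000061035156, 297.70001220703125], [439.3999938964844, 133.3000030517578], [821.7999877929688, 429.3999938964844], [694.5, 593.7999877929688]]
plane ((670.0613403320312, 445.8249206542969), (228.74537658691406, 205.4767303466797), 38.19677734375) [[516.5999755859375, 455.79998779296875], [643.7000122070312, 294.3999938964844], [823.5, 435.79998779296875], [696.4000244140625, 597.2999877929688]]
mat pct [370.52524035 372.97654313 421.6244075  488.54081691 494.55781117] [-303.3995292  -300.08498872 -237.73583595 -187.84549191 -184.75399647]
handle 260 ((459.7268371582031, -28.037452697753906), (17.945148468017578, 134.21298217773438), 1.192620038986206) [450.2088945  459.13393655 469.7368852 ] [-95.19216171 -34.56273517  39.06080056]
shaft [-3.79744548e-02  4.58867465e+02] [458.86746499 455.07001951]
```

Box: 228.7 x 205.5 mm, which matches. The middle of its front is at (580,375) and its yaw is 38.2°. Rod: origin about (459,-10), yaw 92.2°, handle 18 mm wide as expected. Next I'll get the mat corners and plan the first move.

```bash
cat >> h.py <<'E'
BO=np.array([580.15,375.1]);BY=38.2
def boxw(x,y): 
    a=np.radians(BY); return BO+np.array([x*np.cos(a)-y*np.sin(a),x*np.sin(a)+y*np.cos(a)])
def go(x,y,z,yaw,show=True):
    o=ctrl.get_obs(); M=R.from_euler('xyz',o['orientation'],degrees=True)
    t=M.inv().apply(np.array([x,y,z])-o['tool_pos']*1000); T=R.from_euler('xyz',[180,0,yaw],degrees=True)
    r=np.degrees((M.inv()*T).as_rotvec())/5
    print('clock',round(o['clock'],2),'pos',(o['tool_pos']*1000).round(1),o['orientation'].round(2),'F',o['force'].round(1),'open',round(o['opening']*1000,1),o['gripper_force'])
    print('-> t',t.round(1),'r',r.round(3))
E
python3 - <<'E'
from h import *
print(onplane('top',[[397,152.5],[433,154],[433,269],[393.5,268]],.004)*1000)
go(459.2,-10,80,-87.8)
E
```

```text
[[ 728.62768359 -200.00204658    4.        ]
 [ 727.95839366 -315.66948013    4.        ]
 [ 370.90839587 -309.44564169    4.        ]
 [ 372.77973292 -186.31668648    4.        ]]
clock 0.1 pos [ 297.5 -605.4  190.5] [ 1.7992e+02 -1.0000e-02 -1.5383e+02] F [ 0.9 -0.4 -0.7] open 87.5 0.0
-> t [-407.7  462.9  111.2] r [ 1.6000e-02  8.0000e-03 -1.3207e+01]
```

Request:
{"method": "arm_command", "body": {"steps": [{"translation": [-408,463,60],"rotation": [0,0,-13.2],"claw": 50},{"translation": [-408,463,60],"rotation": [0,0,-13.2],"claw": 50},{"translation": [-408,463,60],"rotation": [0,0,-13.2],"claw": 50},{"translation": [-408,463,60],"rotation": [0,0,-13.2],"claw": 50},{"translation": [-408,463,60],"rotation": [0,0,-13.2],"claw": 50}]}}

```text
clock: 0.6
tool_pos: [0.3629, -0.3638, 0.1667]
orientation: [180.0, 0.0, -110.5]
force: [1.7, 0.0, -0.2]
opening: 0.0537
gripper_force: 0.0
```

```bash
python3 -c "
from h import *
go(459.2,-10,80,-87.8)"
```

```text
clock 0.6 pos [ 362.9 -363.8  166.7] [ 1.7998e+02  1.0000e-02 -1.1052e+02] F [ 1.7  0.  -0.2] open 53.7 0.0
-> t [-365.1   33.8   86.7] r [ 4.000e-03  2.000e-03 -4.544e+00]
```

Request:
{"method": "arm_command", "body": {"steps": [{"translation": [-360,34,80],"rotation": [0,0,-4.4],"claw": 50},{"translation": [-360,34,80],"rotation": [0,0,-4.4],"claw": 50},{"translation": [-360,34,80],"rotation": [0,0,-4.4],"claw": 50},{"translation": [-360,34,80],"rotation": [0,0,-4.4],"claw": 50},{"translation": [-360,34,80],"rotation": [0,0,-4.4],"claw": 50}]}}

```text
clock: 1.1
tool_pos: [0.4281, -0.1285, 0.1129]
orientation: [-180.0, 0.0, -88.8]
force: [0.9, -0.5, -0.5]
opening: 0.0501
gripper_force: 0.0
```

Request:
{"method": "arm_command", "body": {"steps": [{"translation": [-100,0,0],"rotation": [0,0,0],"claw": 50},{"translation": [-100,0,0],"rotation": [0,0,0],"claw": 50},{"translation": [-100,0,0],"rotation": [0,0,0],"claw": 50},{"translation": [-100,0,0],"rotation": [0,0,0],"claw": 50},{"translation": [-100,0,0],"rotation": [0,0,0],"claw": 50}]}}

```text
clock: 1.6
tool_pos: [0.4258, -0.0309, 0.113]
orientation: [180.0, -0.0, -88.9]
force: [0.6, 0.2, -0.7]
opening: 0.0497
gripper_force: 0.0
```

```bash
python3 -c "
from h import *
go(459.2,-10,3,-87.8)"
```

```text
clock 1.6 pos [425.8 -30.9 113. ] [ 1.7997e+02 -1.0000e-02 -8.8860e+01] F [ 0.6  0.2 -0.7] open 49.7 0.0
-> t [-20.3 -33.9 110. ] r [ 0.005 -0.001 -0.213]
```

Request:
{"method": "arm_command", "body": {"steps": [{"translation": [-20,-34,30],"rotation": [0,0,-0.2],"claw": 50},{"translation": [-20,-34,70],"rotation": [0,0,-0.2],"claw": 50},{"translation": [-20,-34,100],"rotation": [0,0,-0.2],"claw": 50},{"translation": [-20,-34,109],"rotation": [0,0,-0.2],"claw": 50},{"translation": [-20,-34,109],"rotation": [0,0,-0.2],"claw": 50}]}}

```text
clock: 2.1
tool_pos: [0.4587, -0.0115, 0.0032]
orientation: [179.8, -0.1, -88.0]
force: [1.3, -0.6, 1.3]
opening: 0.0498
gripper_force: 0.0
```

Request:
{"method": "arm_command", "body": {"steps": [{"translation": [0,0,0],"rotation": [0,0,0],"claw": 5},{"translation": [0,0,0],"rotation": [0,0,0],"claw": 5},{"translation": [0,0,0],"rotation": [0,0,0],"claw": 5},{"translation": [0,0,0],"rotation": [0,0,0],"claw": 5},{"translation": [0,0,0],"rotation": [0,0,0],"claw": 5}]}}

```text
clock: 2.6
tool_pos: [0.46, -0.0095, 0.0047]
orientation: [-179.9, 0.0, -87.8]
force: [-0.5, -0.0, 0.7]
opening: 0.0155
gripper_force: 0.0
```

```bash
python3 -c "
from h import *
go(459.2,-10,90,-87.8)
snap('top','g.png')"
```

```text
clock 2.6 pos [460.   -9.5   4.7] [-1.7994e+02  2.0000e-02 -8.7840e+01] F [-0.5 -0.   0.7] open 15.5 0.0
-> t [  0.4   0.7 -85.3] r [-0.013  0.005 -0.009]
```

```bash
python3 -c "
from h import *
p,d=snap('scene')
cv2.imwrite('pics/g2.png',cv2.resize(p[150:290,220:400],None,fx=4,fy=4)[:,:,::-1])
print(ctrl.get_obs()['opening'],ctrl.get_obs()['gripper_force'])"
```

```text
0.008454733095236824 0.0
```

View pics/g2.png

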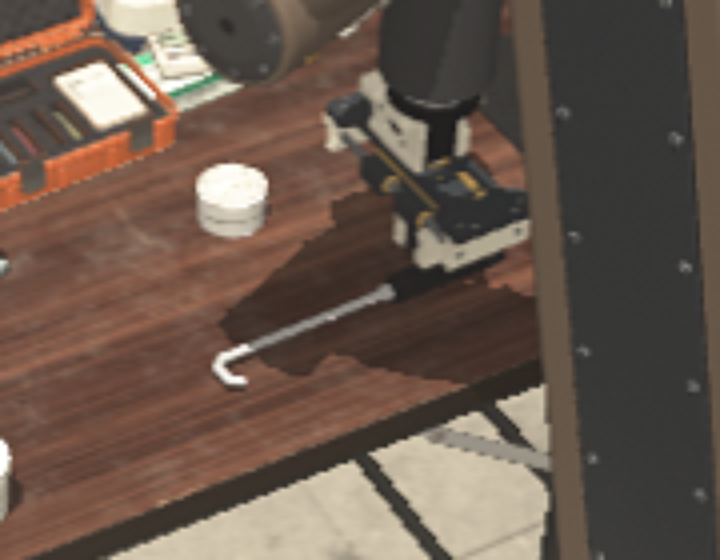

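This crop shows the gripper over the handle at about (450,265), but the opening of 8.5 mm is less than the 18 mm handle. I'll look closer from the top camera.

```bash
python3 -c "
from h import *
p,d=snap('top')
cv2.imwrite('pics/g3.png',cv2.resize(p[190:280,250:390],None,fx=5,fy=5)[:,:,::-1])
o=ctrl.get_obs();print(o['clock'],o['opening'],o['gripper_force'],o['tool_pos'])
C=cloud('top',d)
v,u=np.nonzero((p.min(2)>110)&(C[...,2]<.03)&(C[...,2]>-.01)); k=(u>275)&(u<325)&(v>230)&(v<255); P=onplane('top',np.c_[u,v][k],.016)*1000; f=np.polyfit(P[:,1],P[:,0],1); print('shaft',f,len(P))
print(proj('top',o['tool_pos']))
"
```

```text
2.75 0.006463426840964603 0.0 [ 0.45973072 -0.00962543  0.00433256]
shaft [-8.81199656e-02  4.67930990e+02] 12
[[335.67617182 238.09928354]]
```

View pics/g3.png

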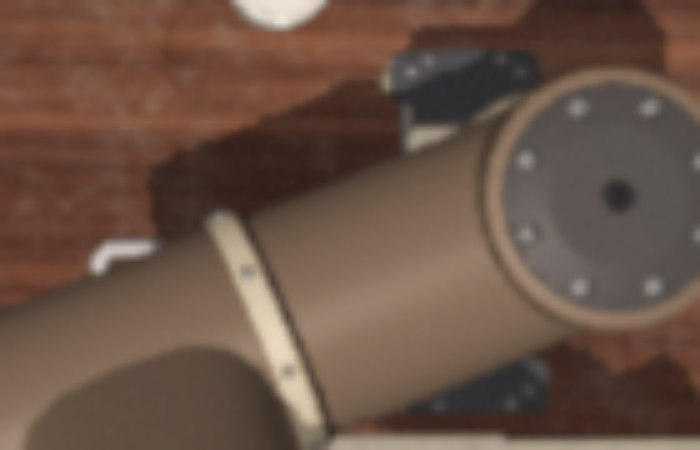

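The arm hides the grasp from above, though the gripper plate lies across the rod as intended. I'll use the scene depth for a cross-section at the grasp.

```bash
python3 -c "
from h import *
p,d=snap('scene'); C=cloud('scene',d)*1000
for a,b in((-30,-22),(-18,-2),(2,12)):
  m=(C[...,1]>a)&(C[...,1]<b)&(C[...,0]>380)&(C[...,0]<540)&(C[...,2]>6)&(C[...,2]<70)
  q=np.c_[C[m],p[m]].round().astype(int); q=q[np.argsort(q[:,2])]; print(a,len(q)); print(q[::max(1,len(q)//22)].tolist())
o=ctrl.get_obs();print(o['clock'],o['opening'],o['gripper_force'],o['force'])
"
```

```text
-30 19
[[514, -23, 6, 77, 62, 54], [454, -27, 6, 38, 35, 34], [434, -22, 6, 66, 49, 41], [516, -29, 7, 146, 135, 118], [411, -23, 7, 68, 51, 44], [392, -27, 8, 57, 43, 37], [534, -27, 8, 71, 53, 45], [446, -26, 9, 43, 38, 35], [454, -26, 12, 38, 36, 34], [447, -26, 13, 38, 36, 34], [450, -28, 14, 39, 36, 35], [448, -30, 19, 35, 32, 31], [450, -27, 19, 38, 35, 34], [459, -28, 21, 45, 42, 39], [454, -29, 24, 31, 29, 29], [450, -27, 24, 35, 33, 32], [456, -22, 25, 77, 74, 66], [447, -28, 26, 35, 33, 32], [445, -25, 55, 169, 160, 141]]
-18 81
[[536, -16, 6, 73, 55, 46], [453, -18, 7, 38, 36, 35], [414, -5, 8, 75, 55, 46], [454, -14, 12, 38, 35, 34], [450, -15, 15, 38, 36, 34], [450, -7, 18, 39, 37, 35], [458, -12, 23, 37, 35, 33], [450, -3, 24, 39, 37, 36], [449, -14, 25, 38, 36, 35], [454, -13, 27, 40, 37, 36], [457, -3, 29, 38, 36, 34], [467, -8, 41, 35, 34, 35], [470, -6, 43, 137, 130, 115], [464, -9, 47, 72, 69, 63], [447, -3, 49, 171, 161, 141], [439, -6, 50, 184, 175, 152], [465, -6, 52, 34, 33, 33], [441, -14, 54, 175, 166, 145], [443, -16, 56, 172, 164, 143], [444, -12, 57, 173, 163, 143], [449, -3, 57, 169, 159, 139], [452, -5, 58, 138, 131, 114], [482, -8, 61, 144, 136, 120], [463, -4, 63, 56, 53, 50], [440, -13, 64, 173, 164, 143], [465, -5, 66, 56, 54, 52], [441, -17, 67, 146, 139, 122]]
2 21
[[382, 3, 7, 65, 48, 40], [431, 4, 7, 69, 52, 43], [490, 3, 9, 58, 46, 40], [492, 10, 10, 61, 47, 42], [449, 4, 10, 38, 35, 34], [445, 7, 11, 37, 36, 34], [446, 11, 15, 38, 35, 33], [456, 5, 19, 39, 36, 35], [447, 2, 20, 39, 35, 34], [445, 8, 20, 39, 37, 35], [443, 5, 20, 39, 36, 34], [465, 7, 21, 46, 40, 36], [461, 10, 21, 38, 36, 34], [447, 6, 22, 40, 37, 35], [450, 5, 23, 40, 37, 35], [447, 11, 24, 41, 39, 36], [456, 9, 24, 39, 36, 34], [448, 2, 24, 39, 36, 35], [450, 5, 28, 38, 36, 34], [451, 9, 29, 40, 36, 35], [457, 9, 29, 40, 38, 35]]
2.8 0.006156138228530788 0.0 [ 0.72383448 -0.43673298  0.91127902]
```

Scene depth shows the handle's near face at x≈450 and z up to 24, but the pale finger shows only at z>43. The fingers seem to have closed above the handle, so I'll lift and check the true tip height against the reported TCP.

Request:
{"method": "arm_command", "body": {"steps": [{"translation": [0,0,-40],"rotation": [0,0,0],"claw": 5},{"translation": [0,0,-80],"rotation": [0,0,0],"claw": 5},{"translation": [0,0,-80],"rotation": [0,0,0],"claw": 5},{"translation": [0,0,-80],"rotation": [0,0,0],"claw": 5}]}}

```text
clock: 3.2
tool_pos: [0.4602, -0.0094, 0.0851]
orientation: [-179.9, 0.1, -87.9]
force: [-0.7, -0.1, -0.4]
opening: 0.0052
gripper_force: 0.0
```

```bash
python3 -c "
from h import *
p,d=snap('scene'); C=cloud('scene',d)*1000
o=ctrl.get_obs();t=o['tool_pos']; print(o['clock'],o['opening'],o['force'],t)
u,v=proj('scene',t)[0]; print(u,v); u,v=int(u),int(v)
q=p[v-75:v+60,u-75:u+75].copy(); q[75,70:81]=[255,0,0]; q[70:81,75]=[255,0,0]
cv2.imwrite('pics/g4.png',cv2.resize(q,None,fx=4,fy=4)[:,:,::-1])
m=(abs(C[...,1]-t[1]*1000)<35)&(abs(C[...,0]-t[0]*1000)<60)&(C[...,2]>35)&(C[...,2]<170)
q=np.c_[C[m],p[m]].round().astype(int); q=q[np.argsort(q[:,2])]; print(q[:40:3].tolist())
"
```

```text
3.25 0.0050405216379346375 [-0.70696719  0.4560328  -0.91715532] [ 0.45937117 -0.00969815  0.08406587]
324.5013245421902 203.35569318748185
[[469, -7, 118, 51, 44, 41], [444, -18, 124, 160, 150, 131], [445, -11, 126, 187, 178, 155], [447, -11, 129, 180, 171, 149], [441, 0, 129, 153, 142, 125], [445, -2, 130, 177, 168, 146], [441, -4, 131, 183, 173, 152], [442, -20, 133, 181, 172, 150], [478, -4, 134, 161, 150, 131], [455, -1, 135, 76, 72, 66], [469, -2, 136, 165, 155, 136], [441, -19, 138, 179, 169, 148], [450, -1, 139, 144, 136, 120], [463, -2, 141, 112, 106, 94]]
```

View pics/g4.png

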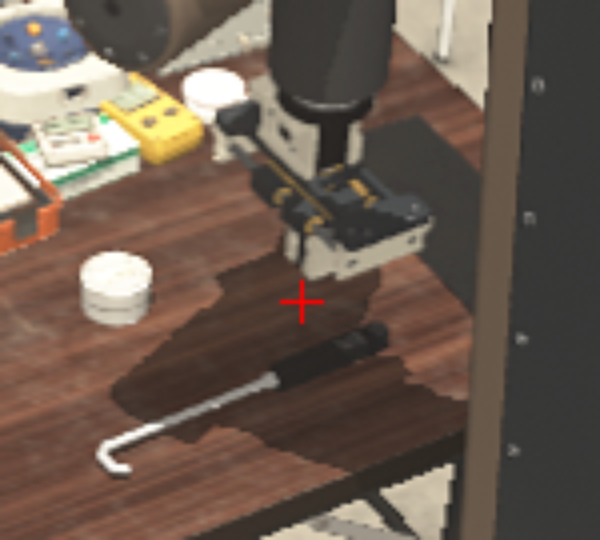

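The red cross marks the reported TCP, at (302,300) in the crop. The real fingertips end at about (318,278), with a depth height near 118 mm against the reported 84. So the tips sit about 34 mm above the reported TCP, with x and y agreeing. I'll descend further with care, watching the force.

Request:
{"method": "arm_command", "body": {"steps": [{"translation": [0,0,0],"rotation": [0,0,0],"claw": 50},{"translation": [0,0,0],"rotation": [0,0,0],"claw": 50},{"translation": [0,0,40],"rotation": [0,0,0],"claw": 50},{"translation": [0,0,80],"rotation": [0,0,0],"claw": 50},{"translation": [0,0,80],"rotation": [0,0,0],"claw": 50}]}}

```text
clock: 3.75
tool_pos: [0.4553, -0.0113, -0.0002]
orientation: [179.4, -0.2, -87.9]
force: [-0.2, -1.1, -0.1]
opening: 0.0398
gripper_force: 0.0
```

Request:
{"method": "arm_command", "body": {"steps": [{"translation": [0,0,6],"rotation": [0,0,0],"claw": 50},{"translation": [0,0,11],"rotation": [0,0,0],"claw": 50},{"translation": [0,0,16],"rotation": [0,0,0],"claw": 50},{"translation": [0,0,16],"rotation": [0,0,0],"claw": 50}]}}

```text
clock: 4.15
tool_pos: [0.46, -0.0096, -0.0115]
orientation: [-180.0, 0.0, -87.9]
force: [0.3, 0.2, -0.3]
opening: 0.0498
gripper_force: 0.0
```

```bash
python3 -c "
from h import *
p,d=snap('scene'); C=cloud('scene',d)*1000
o=ctrl.get_obs();t=o['tool_pos']; print(o['clock'],o['opening'],o['force'],t)
m=(abs(C[...,1]-t[1]*1000)<20)&(abs(C[...,0]-t[0]*1000)<75)&(C[...,2]>6)&(C[...,2]<80)&(p.max(2)>110)
q=np.c_[C[m],p[m]].round().astype(int); q=q[np.argsort(q[:,2])]; print(q[:40:2].tolist())
"
```

```text
4.2 0.04991693652502067 [-0.4079097   0.14096295  0.82263892] [ 0.46000972 -0.00960332 -0.01131093]
[[421, -20, 28, 153, 144, 125], [489, -3, 30, 115, 107, 94], [420, -3, 31, 160, 150, 131], [419, -10, 33, 182, 173, 151], [418, -13, 33, 186, 177, 154], [421, -3, 35, 173, 164, 144], [425, -2, 36, 155, 146, 128], [494, -1, 36, 174, 165, 144], [420, -7, 38, 173, 164, 143], [490, -3, 38, 139, 131, 115], [484, 1, 40, 134, 127, 110], [423, -4, 42, 170, 161, 141], [420, -6, 43, 173, 164, 144], [488, -1, 45, 140, 133, 117], [429, -4, 46, 129, 122, 107], [496, -2, 47, 177, 168, 146], [490, -1, 52, 155, 148, 130], [421, -2, 53, 167, 157, 137], [418, -4, 54, 163, 154, 135], [489, 0, 58, 141, 133, 117]]
```

Request:
{"method": "arm_command", "body": {"steps": [{"translation": [0,0,6],"rotation": [0,0,0],"claw": 50},{"translation": [0,0,12],"rotation": [0,0,0],"claw": 50},{"translation": [0,0,16],"rotation": [0,0,0],"claw": 50},{"translation": [0,0,19],"rotation": [0,0,0],"claw": 50},{"translation": [0,0,19],"rotation": [0,0,0],"claw": 50}]}}

```text
clock: 4.7
tool_pos: [0.4593, -0.0099, -0.0314]
orientation: [179.9, -0.0, -87.9]
force: [-0.3, -0.8, -0.8]
opening: 0.0499
gripper_force: 0.0
```

```bash
python3 -c "
from h import *
p,d=snap('scene'); C=cloud('scene',d)*1000
o=ctrl.get_obs();t=o['tool_pos']; print(o['clock'],o['opening'],o['force'],t)
m=(abs(C[...,1]-t[1]*1000)<20)&(abs(C[...,0]-t[0]*1000)<75)&(C[...,2]>2)&(C[...,2]<80)&(p.max(2)>110)
q=np.c_[C[m],p[m]].round().astype(int); q=q[np.argsort(q[:,2])]; print(q[:20:2].tolist())
"
```

```text
4.75 0.05024116994956776 [ 0.5277545  -0.11018744 -0.35557755] [ 0.45945041 -0.00986222 -0.03113747]
[[531, -22, 3, 134, 123, 106], [507, -8, 4, 141, 131, 114], [423, -15, 5, 159, 149, 131], [431, -4, 7, 126, 118, 103], [424, -4, 9, 138, 127, 111], [530, -21, 9, 133, 123, 107], [424, -3, 14, 167, 157, 138], [429, -2, 15, 127, 119, 104], [418, -7, 17, 173, 163, 144], [482, 1, 19, 139, 131, 115]]
```

Request:
{"method": "arm_command", "body": {"steps": [{"translation": [0,0,0],"rotation": [0,0,0],"claw": 5},{"translation": [0,0,0],"rotation": [0,0,0],"claw": 5},{"translation": [0,0,0],"rotation": [0,0,0],"claw": 5},{"translation": [0,0,0],"rotation": [0,0,0],"claw": 5},{"translation": [0,0,0],"rotation": [0,0,0],"claw": 5}]}}

```text
clock: 5.25
tool_pos: [0.4595, -0.0098, -0.0308]
orientation: [180.0, -0.0, -87.9]
force: [-0.2, 0.3, 0.7]
opening: 0.0176
gripper_force: 30.0
```

Request:
{"method": "arm_command", "body": {"steps": [{"translation": [0,0,0],"rotation": [0,0,0],"claw": 5},{"translation": [0,0,0],"rotation": [0,0,0],"claw": 5}]}}

```text
clock: 5.45
tool_pos: [0.4595, -0.0098, -0.0308]
orientation: [180.0, -0.0, -87.9]
force: [-1.4, -0.2, 2.4]
opening: 0.0177
gripper_force: 30.0
```

Request:
{"method": "arm_command", "body": {"steps": [{"translation": [0,0,-20],"rotation": [0,0,0],"claw": 5},{"translation": [0,0,-50],"rotation": [0,0,0],"claw": 5},{"translation": [0,0,-75],"rotation": [0,0,1],"claw": 5},{"translation": [0,0,-75],"rotation": [0,0,2.4],"claw": 5},{"translation": [0,0,-75],"rotation": [0,0,3.8],"claw": 5}]}}

```text
clock: 5.95
tool_pos: [0.4602, -0.0095, 0.045]
orientation: [-179.9, 0.1, -107.1]
force: [0.6, 1.1, -2.0]
opening: 0.0181
gripper_force: 30.0
```

Request:
{"method": "arm_command", "body": {"steps": [{"translation": [0,0,0],"rotation": [0,0,1.4],"claw": 5},{"translation": [0,0,0],"rotation": [0,0,2.8],"claw": 5},{"translation": [0,0,0],"rotation": [0,0,4.2],"claw": 5},{"translation": [0,0,0],"rotation": [0,0,5.6],"claw": 5},{"translation": [0,0,0],"rotation": [0,0,7.0],"claw": 5}]}}

```text
clock: 6.45
tool_pos: [0.4594, -0.0098, 0.0439]
orientation: [180.0, -0.0, -142.2]
force: [-0.5, -0.1, -2.7]
opening: 0.018
gripper_force: 30.0
```

```bash
python3 -c "
from h import *
x,y=boxw(-225,-77)
print(x,y);go(x,y,42,38.2-180)"
```

```text
450.94964547806626 175.44713027004437
clock 6.45 pos [459.4  -9.8  43.9] [ 1.7999e+02 -1.0000e-02 -1.4215e+02] F [-0.5 -0.1 -2.7] open 18.0 29.989947974681854
-> t [-106.9  151.5    1.9] r [ 0.003 -0.003 -0.071]
```

Request:
{"method": "arm_command", "body": {"steps": [{"translation": [-20,40,0],"rotation": [0,0,0],"claw": 5},{"translation": [-50,80,0],"rotation": [0,0,0],"claw": 5},{"translation": [-80,120,0],"rotation": [0,0,0],"claw": 5},{"translation": [-105,151,0],"rotation": [0,0,0],"claw": 5},{"translation": [-105,151,0],"rotation": [0,0,0],"claw": 5}]}}

```text
clock: 6.95
tool_pos: [0.45, 0.1784, 0.0444]
orientation: [-180.0, 0.1, -141.6]
force: [-0.2, -0.3, -1.9]
opening: 0.018
gripper_force: 30.0
```

Request:
{"method": "arm_command", "body": {"steps": [{"translation": [0,0,20],"rotation": [0,0,0],"claw": 5},{"translation": [0,0,36],"rotation": [0,0,0],"claw": 5},{"translation": [0,0,36],"rotation": [0,0,0],"claw": 5}]}}

```text
clock: 7.25
tool_pos: [0.4473, 0.1725, 0.0062]
orientation: [-180.0, -0.2, -141.9]
force: [-1.5, -0.6, -2.0]
opening: 0.0176
gripper_force: 30.0
```

```bash
python3 -c "
from h import *
x,y=boxw(-225,-77); go(x,y,7,38.2-180)
p,d=snap('top'); np.savez('t1.npz',p=p,d=d)
q=p[110:270,130:340].copy(); cv2.imwrite('pics/t1.png',cv2.resize(q,None,fx=3.7,fy=3.7,interpolation=cv2.INTER_CUBIC)[:,:,::-1])
print(proj('top',[[*boxw(-25,-77)/1000,.05],[*boxw(-25,-47)/1000,.05],[*boxw(-180,-77)/1000,.05],[*boxw(0,-102)/1000,.09],[*boxw(0,102)/1000,.09],[*boxw(82,-34)/1000,.07],[*boxw(70,64)/1000,.07]])-[130,110])
"
```

```text
clock 7.25 pos [447.3 172.5   6.2] [-180.     -0.25 -141.88] F [-1.5 -0.6 -2. ] open 17.6 29.994146525859833
-> t [-4.7  0.1 -0.8] r [-0.    -0.05  -0.016]
[[102.66115244  74.376097  ]
 [ 94.35274781  80.49586408]
 [134.44368591 116.84754176]
 [103.00202591  59.80867476]
 [ 44.44744322 102.96084433]
 [ 68.10490599  52.86084651]
 [ 42.96072168  76.32470883]]
```

View pics/t1.png

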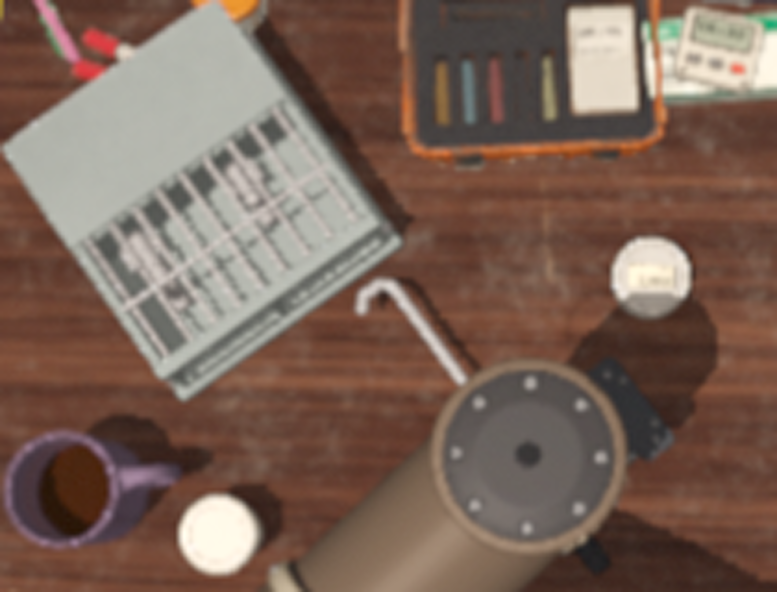

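The hook is at (362–390, 285–305) in the crop, just in front of the right window, and the shaft runs to (460,380). I'll measure it in the box frame.

```bash
cat > mh.py <<'E'
from h import *
def meas(z0=.0505,show=1):
    p,d=ctrl.snapshot('top'); o=ctrl.get_obs(); t=o['tool_pos']*1000
    a=np.radians(BY); A=np.array([[np.cos(a),np.sin(a)],[-np.sin(a),np.cos(a)]])
    T=A@(t[:2]-BO)
    v,u=np.nonzero((p.min(2)>120)&(p.max(2).astype(int)-p.min(2)<40))
    P=(onplane('top',np.c_[u,v],z0)[:,:2]*1000-BO)@A.T
    k=(P[:,0]>T[0]+60)&(P[:,0]<min(T[0]+225,-8))&(abs(P[:,1]-T[1])<55); P=P[k]
    s=P[(P[:,0]<T[0]+180)&(abs(P[:,1]-T[1])<15)]; f=np.polyfit(s[:,0],s[:,1],1)
    print('TCP box',T.round(1),'z',t[2].round(1),'yaw',o['orientation'].round(2),'n',len(P),len(s))
    print('shaft slope deg',np.degrees(np.arctan(f[0])).round(2),'y at hook',np.polyval(f,T[0]+200).round(1),'front x',np.percentile(P[:,0],[97,100]).round(1),'y max',np.percentile(P[:,1],[97,100]).round(1))
    C=bydepth('top',np.c_[u,v],d[v,u])[k]; print('z med',np.median(C[:,2]).round(4))
E
python3 -c "
from mh import *
meas()"
```

```text
TCP box [-227.9  -77.3] z 8.2 yaw [-1.7999e+02 -6.0000e-02 -1.4186e+02] n 222 104
shaft slope deg 0.08 y at hook -79.0 front x [-8.7 -8. ] y max [-34.1 -22.6]
z med 0.0519
```

```bash
sed -i 's/,-8))/,-14))/' mh.py; python3 -c "
from mh import *
meas()
print((onplane('top',[[130+385/3.7,110+280/3.7]],.0505)[0,:2]*1000-BO)@np.array([np.cos(np.radians(BY)),np.sin(np.radians(BY))]))"
```

```text
TCP box [-227.3  -77.3] z 8.6 yaw [-1.7999e+02  1.0000e-02 -1.4186e+02] n 167 103
shaft slope deg 0.17 y at hook -78.9 front x [-23.8 -21.4] y max [-51.2 -46.5]
z med 0.0547
-30.638292258785672
```

Request:
{"method": "arm_command", "body": {"steps": [{"translation": [-20,0,0],"rotation": [0,0,0],"claw": 5},{"translation": [-45,0,0],"rotation": [0,0,0],"claw": 5},{"translation": [-70,0,0],"rotation": [0,0,0],"claw": 5},{"translation": [-90,0,0],"rotation": [0,0,0],"claw": 5},{"translation": [-90,0,0],"rotation": [0,0,0],"claw": 5}]}}

```text
clock: 7.9
tool_pos: [0.5226, 0.2313, 0.0092]
orientation: [-180.0, 0.2, -141.8]
force: [-1.0, -0.3, -2.4]
opening: 0.0178
gripper_force: 30.0
```

Request:
{"method": "arm_command", "body": {"steps": [{"translation": [-15,0,0],"rotation": [0,0,0],"claw": 5},{"translation": [-30,0,0],"rotation": [0,0,0],"claw": 5},{"translation": [-40,0,0],"rotation": [0,0,0],"claw": 5},{"translation": [-40,0,0],"rotation": [0,0,0],"claw": 5}]}}

```text
clock: 8.3
tool_pos: [0.5521, 0.2547, 0.0086]
orientation: [-180.0, 0.1, -141.9]
force: [-0.4, 0.1, -2.1]
opening: 0.018
gripper_force: 30.0
```

```bash
python3 -c "
from mh import *
meas()
print(ctrl.get_obs()['force'])
p,d=snap('top'); q=p[100:220,120:280]; cv2.imwrite('pics/t2.png',cv2.resize(q,None,fx=5,fy=5,interpolation=cv2.INTER_CUBIC)[:,:,::-1])"
```

```text
Traceback (most recent call last):
  File "mh.py", line 9, in meas
    s=P[(P[:,0]<T[0]+180)&(abs(P[:,1]-T[1])<15)]; f=np.polyfit(s[:,0],s[:,1],1)
                                                    ~~~~~~~~~~^^^^^^^^^^^^^^^^^
TypeError: expected non-empty vector for x
```

No contact so far: the box-frame x of the TCP is about -96.5, so the lip is past the pin. Next is the sideways shift, then the pull.

Request:
{"method": "arm_command", "body": {"steps": [{"translation": [0,10,0],"rotation": [0,0,0],"claw": 5},{"translation": [0,20,0],"rotation": [0,0,0],"claw": 5},{"translation": [0,29,0],"rotation": [0,0,0],"claw": 5},{"translation": [0,29,0],"rotation": [0,0,0],"claw": 5}]}}

```text
clock: 8.75
tool_pos: [0.5323, 0.2781, 0.0084]
orientation: [180.0, 0.0, -141.8]
force: [0.0, -0.5, -1.3]
opening: 0.0179
gripper_force: 30.0
```

Request:
{"method": "arm_command", "body": {"steps": [{"translation": [6,0,0],"rotation": [0,0,0],"claw": 5},{"translation": [12,0,0],"rotation": [0,0,0],"claw": 5},{"translation": [18,0,0],"rotation": [0,0,0],"claw": 5},{"translation": [24,0,0],"rotation": [0,0,0],"claw": 5},{"translation": [28,0,0],"rotation": [0,0,0],"claw": 5}]}}

```text
clock: 9.25
tool_pos: [0.5112, 0.2595, 0.0084]
orientation: [180.0, 0.1, -141.9]
force: [2.5, 2.0, -1.9]
opening: 0.0181
gripper_force: 30.0
```

```bash
cat >> h.py <<'E'
def st():
    o=ctrl.get_obs(); a=np.radians(BY); A=np.array([[np.cos(a),np.sin(a)],[-np.sin(a),np.cos(a)]])
    print(o['clock'],'box',(A@(o['tool_pos'][:2]*1000-BO)).round(1),'z',o['tool_pos'][2].round(4),'Fbox',(A@o['force'][:2]).round(1),o['force'][2].round(1),'M',o['moment'].round(2),'yaw',o['orientation'].round(1),o['opening'].round(4))
E
python3 -c "
from h import *
st()
p,d=snap('top'); q=p[100:220,120:280]; cv2.imwrite('pics/t2.png',cv2.resize(q,None,fx=5,fy=5,interpolation=cv2.INTER_CUBIC)[:,:,::-1])"
```

```text
Traceback (most recent call last):
  File "h.py", line 37, in st
    print(o['clock'],'box',(A@(o['tool_pos'][:2]*1000-BO)).round(1),'z',o['tool_pos'][2].round(4),'Fbox',(A@o['force'][:2]).round(1),o['force'][2].round(1),'M',o['moment'].round(2),'yaw',o['orientation'].round(1),o['opening'].round(4))
                                                                                                                                                                                                                     ^^^^^^^^^^^^^^^^^^
AttributeError: 'float' object has no attribute 'round'
```

A force of about 3 N along the bolt means it is hooked. I'll keep pulling.

Request:
{"method": "arm_command", "body": {"steps": [{"translation": [6,0,0],"rotation": [0,0,0],"claw": 5},{"translation": [12,0,0],"rotation": [0,0,0],"claw": 5},{"translation": [18,0,0],"rotation": [0,0,0],"claw": 5},{"translation": [23,0,0],"rotation": [0,0,0],"claw": 5},{"translation": [25,0,0],"rotation": [0,0,0],"claw": 5}]}}

```text
clock: 9.75
tool_pos: [0.4911, 0.2438, 0.0082]
orientation: [180.0, -0.0, -141.9]
force: [1.9, 1.9, -1.9]
opening: 0.0175
gripper_force: 30.0
```

Request:
{"method": "arm_command", "body": {"steps": [{"translation": [1.5,0,0],"rotation": [0,0,0],"claw": 5},{"translation": [3,0,0],"rotation": [0,0,0],"claw": 5},{"translation": [3,0,0],"rotation": [0,0,0],"claw": 5}]}}

```text
clock: 10.05
tool_pos: [0.4893, 0.2425, 0.0082]
orientation: [180.0, 0.0, -141.9]
force: [1.4, 3.0, -2.0]
opening: 0.0178
gripper_force: 30.0
```

```bash
sed -i "s/,o\['opening'\].round(4))/,o['opening'])/" h.py
python3 -c "
from h import *
st()
p,d=snap('top'); q=p[100:220,120:280]; cv2.imwrite('pics/t2.png',cv2.resize(q,None,fx=5,fy=5,interpolation=cv2.INTER_CUBIC)[:,:,::-1])"
```

```text
10.05 box [-153.4  -48.1] z 0.0082 Fbox [3.  1.5] -2.0 M [ 0.83 -0.53  0.09] yaw [ 180.     0.  -141.9] 0.01781317196888448
```

View pics/t2.png

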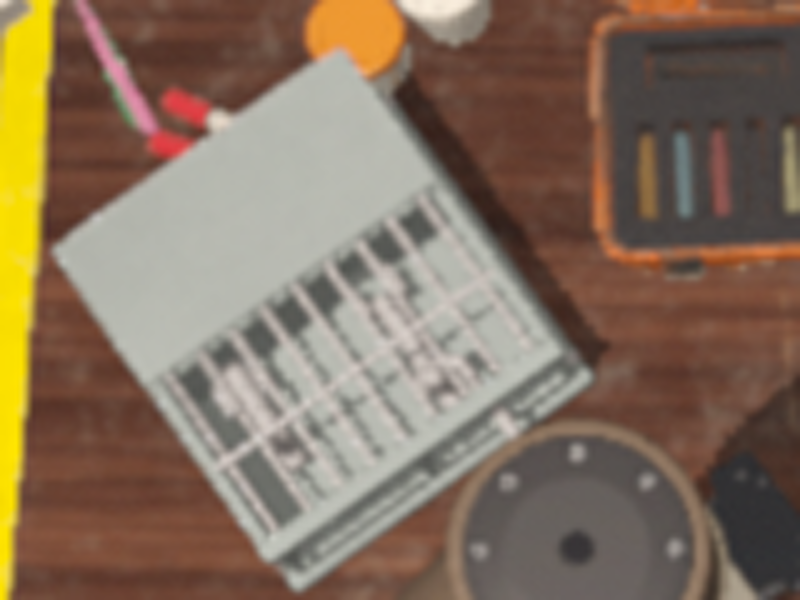

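The picture shows the right bolt visibly drawn, its pin near (440,385), with the shaft through the right window at (510,420). The force is still only sliding friction, so I'll creep on to the stop.

Request:
{"method": "arm_command", "body": {"steps": [{"translation": [1,0,0],"rotation": [0,0,0],"claw": 5},{"translation": [2,0,0],"rotation": [0,0,0],"claw": 5},{"translation": [3,0,0],"rotation": [0,0,0],"claw": 5},{"translation": [3,0,0],"rotation": [0,0,0],"claw": 5}]}}

```text
clock: 10.5
tool_pos: [0.489, 0.2425, 0.009]
orientation: [180.0, 0.3, -141.8]
force: [7.0, 5.4, -3.7]
opening: 0.0178
gripper_force: 30.0
```

Request:
{"method": "arm_command", "body": {"steps": [{"translation": [1,0,0],"rotation": [0,0,0],"claw": 5},{"translation": [2,0,0],"rotation": [0,0,0],"claw": 5},{"translation": [2,0,0],"rotation": [0,0,0],"claw": 5}]}}

```text
clock: 10.8
tool_pos: [0.4888, 0.2427, 0.0096]
orientation: [180.0, 0.5, -141.8]
force: [9.5, 8.1, -4.1]
opening: 0.0179
gripper_force: 30.0
```

```bash
python3 -c "
from h import *
st()"
```

```text
10.8 box [-153.7  -47.6] z 0.0096 Fbox [12.5  0.5] -4.1 M [ 2.69 -3.06 -0.06] yaw [ 180.     0.5 -141.8] 0.01792254499823385
```

The stop is reached: 12.5 N at box x -153.7, where -154 was expected. Now I'll disengage, shift right and withdraw.

Request:
{"method": "arm_command", "body": {"steps": [{"translation": [-8,0,0],"rotation": [0,0,0],"claw": 5},{"translation": [-14,0,0],"rotation": [0,0,0],"claw": 5},{"translation": [-20,0,0],"rotation": [0,0,0],"claw": 5},{"translation": [-20,0,0],"rotation": [0,0,0],"claw": 5}]}}

```text
clock: 11.2
tool_pos: [0.5013, 0.2515, 0.0077]
orientation: [-180.0, -0.1, -141.9]
force: [-0.7, -0.4, -1.5]
opening: 0.0179
gripper_force: 30.0
```

```bash
python3 -c "
from h import *
st()"
```

```text
11.2 box [-138.4  -48.3] z 0.0077 Fbox [-0.8  0.1] -1.5 M [0.01 0.04 0.02] yaw [-1.800e+02 -1.000e-01 -1.419e+02] 0.017878431202609013
```

Request:
{"method": "arm_command", "body": {"steps": [{"translation": [0,-10,0],"rotation": [0,0,0],"claw": 5},{"translation": [0,-20,0],"rotation": [0,0,0],"claw": 5},{"translation": [0,-30,0],"rotation": [0,0,0],"claw": 5},{"translation": [0,-30,0],"rotation": [0,0,0],"claw": 5}]}}

```text
clock: 11.6
tool_pos: [0.5202, 0.2266, 0.0081]
orientation: [-180.0, -0.0, -141.9]
force: [-0.1, -0.3, -2.0]
opening: 0.018
gripper_force: 30.0
```

Request:
{"method": "arm_command", "body": {"steps": [{"translation": [20,0,0],"rotation": [0,0,0],"claw": 5},{"translation": [45,0,0],"rotation": [0,0,0],"claw": 5},{"translation": [70,0,0],"rotation": [0,0,0],"claw": 5},{"translation": [88,0,0],"rotation": [0,0,0],"claw": 5},{"translation": [88,0,0],"rotation": [0,0,0],"claw": 5}]}}

```text
clock: 12.1
tool_pos: [0.4482, 0.1716, 0.0082]
orientation: [180.0, -0.1, -141.9]
force: [0.8, 0.7, -0.9]
opening: 0.018
gripper_force: 30.0
```

```bash
python3 -c "
from mh import *
st();meas()"
```

```text
12.1 box [-229.5  -78.3] z 0.0082 Fbox [1. 0.] -0.9 M [ 0.07 -0.06  0.05] yaw [ 1.800e+02 -1.000e-01 -1.419e+02] 0.01801773203596249
TCP box [-227.4  -78.3] z 8.5 yaw [ 1.7999e+02  2.0000e-02 -1.4188e+02] n 171 105
shaft slope deg 0.21 y at hook -80.0 front x [-25.6 -23.7] y max [-50.6 -46.5]
z med 0.0528
```

Request:
{"method": "arm_command", "body": {"steps": [{"translation": [0,40,0],"rotation": [0,0,0],"claw": 5},{"translation": [0,75,0],"rotation": [0,0,0],"claw": 5},{"translation": [0,98,0],"rotation": [0,0,0],"claw": 5},{"translation": [0,98,0],"rotation": [0,0,0],"claw": 5},{"translation": [0,98,0],"rotation": [0,0,0],"claw": 5}]}}

```text
clock: 12.65
tool_pos: [0.3902, 0.2516, 0.0083]
orientation: [180.0, 0.0, -141.8]
force: [0.3, -1.0, -1.6]
opening: 0.0175
gripper_force: 30.0
```

```bash
python3 -c "
from mh import *
st();meas()"
```

```text
12.65 box [-225.7   20.5] z 0.0083 Fbox [-0.3 -1. ] -1.6 M [ 0.02 -0.02  0.01] yaw [ 180.     0.  -141.8] 0.017542478584643532
TCP box [-225.9   20. ] z 8.2 yaw [ 1.8000e+02  1.0000e-02 -1.4183e+02] n 184 115
shaft slope deg -0.13 y at hook 19.0 front x [-22.1 -19.8] y max [48.6 53. ]
z med 0.0532
```

Request:
{"method": "arm_command", "body": {"steps": [{"translation": [-20,0,0],"rotation": [0,0,0],"claw": 5},{"translation": [-45,0,0],"rotation": [0,0,0],"claw": 5},{"translation": [-70,0,0],"rotation": [0,0,0],"claw": 5},{"translation": [-80,0,0],"rotation": [0,0,0],"claw": 5},{"translation": [-80,0,0],"rotation": [0,0,0],"claw": 5}]}}

```text
clock: 13.2
tool_pos: [0.4541, 0.3001, 0.0077]
orientation: [-180.0, -0.0, -141.9]
force: [-0.3, -0.8, -0.7]
opening: 0.0177
gripper_force: 30.0
```

Request:
{"method": "arm_command", "body": {"steps": [{"translation": [-15,0,0],"rotation": [0,0,0],"claw": 5},{"translation": [-30,0,0],"rotation": [0,0,0],"claw": 5},{"translation": [-38,0,0],"rotation": [0,0,0],"claw": 5},{"translation": [-38,0,0],"rotation": [0,0,0],"claw": 5}]}}

```text
clock: 13.6
tool_pos: [0.4828, 0.3233, 0.0079]
orientation: [-180.0, -0.0, -141.9]
force: [-0.8, 0.2, -0.9]
opening: 0.0182
gripper_force: 30.0
```

```bash
python3 -c "
from h import *
st()"
```

```text
13.6 box [-108.5   19.5] z 0.0079 Fbox [-0.5  0.7] -0.9 M [-0.01  0.1  -0.01] yaw [-180.    -0.  -141.9] 0.01816936577222787
```

Request:
{"method": "arm_command", "body": {"steps": [{"translation": [0,10,0],"rotation": [0,0,0],"claw": 5},{"translation": [0,20,0],"rotation": [0,0,0],"claw": 5},{"translation": [0,31,0],"rotation": [0,0,0],"claw": 5},{"translation": [0,31,0],"rotation": [0,0,0],"claw": 5}]}}

```text
clock: 14.0
tool_pos: [0.4624, 0.3493, 0.0084]
orientation: [180.0, 0.0, -141.8]
force: [0.7, 0.1, -1.2]
opening: 0.0178
gripper_force: 30.0
```

Request:
{"method": "arm_command", "body": {"steps": [{"translation": [6,0,0],"rotation": [0,0,0],"claw": 5},{"translation": [12,0,0],"rotation": [0,0,0],"claw": 5},{"translation": [18,0,0],"rotation": [0,0,0],"claw": 5},{"translation": [24,0,0],"rotation": [0,0,0],"claw": 5},{"translation": [28,0,0],"rotation": [0,0,0],"claw": 5}]}}

```text
clock: 14.5
tool_pos: [0.4417, 0.331, 0.0086]
orientation: [180.0, 0.1, -141.9]
force: [3.1, 3.0, -3.3]
opening: 0.0177
gripper_force: 30.0
```

```bash
python3 -c "
from h import *
st()"
```

```text
14.5 box [-136.1   51. ] z 0.0086 Fbox [4.3 0.5] -3.3 M [ 0.86 -0.91  0.01] yaw [ 1.800e+02  1.000e-01 -1.419e+02] 0.017675574918237343
```

Hooked at 4.3 N. I'll pull to the stop.

Request:
{"method": "arm_command", "body": {"steps": [{"translation": [6,0,0],"rotation": [0,0,0],"claw": 5},{"translation": [12,0,0],"rotation": [0,0,0],"claw": 5},{"translation": [18,0,0],"rotation": [0,0,0],"claw": 5},{"translation": [24,0,0],"rotation": [0,0,0],"claw": 5},{"translation": [28,0,0],"rotation": [0,0,0],"claw": 5}]}}

```text
clock: 15.0
tool_pos: [0.4194, 0.3136, 0.0084]
orientation: [180.0, 0.1, -141.8]
force: [6.7, 7.4, -2.3]
opening: 0.0179
gripper_force: 30.0
```

Request:
{"method": "arm_command", "body": {"steps": [{"translation": [1.5,0,0],"rotation": [0,0,0],"claw": 5},{"translation": [3,0,0],"rotation": [0,0,0],"claw": 5},{"translation": [4.5,0,0],"rotation": [0,0,0],"claw": 5},{"translation": [4.5,0,0],"rotation": [0,0,0],"claw": 5}]}}

```text
clock: 15.4
tool_pos: [0.4187, 0.3144, 0.0097]
orientation: [179.9, 0.5, -141.8]
force: [9.4, 8.0, -3.9]
opening: 0.0178
gripper_force: 30.0
```

```bash
python3 -c "
from h import *
st()"
```

```text
15.4 box [-164.4   52.1] z 0.0097 Fbox [12.3  0.5] -3.9 M [ 2.54 -3.21 -0.22] yaw [ 179.9    0.5 -141.8] 0.017801121288369765
```

Request:
{"method": "arm_command", "body": {"steps": [{"translation": [1.5,0,0],"rotation": [0,0,0],"claw": 5},{"translation": [3,0,0],"rotation": [0,0,0],"claw": 5},{"translation": [3,0,0],"rotation": [0,0,0],"claw": 5}]}}

```text
clock: 15.7
tool_pos: [0.4181, 0.3148, 0.0106]
orientation: [179.8, 0.7, -141.7]
force: [13.6, 10.1, -3.5]
opening: 0.0178
gripper_force: 30.0
```

```bash
python3 -c "
from h import *
st()
p,d=snap('top'); C=cloud('top',d)
for x,y in((170,0),(170,60),(170,-60),(210,0),(130,0)):
  u,v=proj('top',[[*boxw(x,y)/1000,.09]])[0].astype(int); print(x,y,C[v,u,2])"
```

```text
15.7 box [-164.6   52.8] z 0.0106 Fbox [16.9 -0.5] -3.5 M [ 3.72 -4.74 -0.26] yaw [ 179.8    0.7 -141.7] 0.017800185992423338
170 0 0.014555421562174375
170 60 0.011001378616332103
170 -60 0.007907596808791384
210 0 0.13224754346658218
130 0 0.012074795113888648
```

The position holds at 17 N, so this is the stop, and the lid has opened: the compartment floor is now visible. I'll disengage and withdraw.

Request:
{"method": "arm_command", "body": {"steps": [{"translation": [-8,0,0],"rotation": [0,0,0],"claw": 5},{"translation": [-16,0,0],"rotation": [0,0,0],"claw": 5},{"translation": [-22,0,0],"rotation": [0,0,0],"claw": 5},{"translation": [-22,0,0],"rotation": [0,0,0],"claw": 5}]}}

```text
clock: 16.15
tool_pos: [0.431, 0.3222, 0.0077]
orientation: [-180.0, -0.1, -141.9]
force: [-0.3, -0.3, -1.8]
opening: 0.0177
gripper_force: 30.0
```

```bash
python3 -c "
from h import *
st()"
```

```text
16.15 box [-149.9   50.7] z 0.0077 Fbox [-0.4 -0. ] -1.8 M [-0.01  0.09 -0.01] yaw [-1.800e+02 -1.000e-01 -1.419e+02] 0.017667093752096904
```

Request:
{"method": "arm_command", "body": {"steps": [{"translation": [0,-10,0],"rotation": [0,0,0],"claw": 5},{"translation": [0,-20,0],"rotation": [0,0,0],"claw": 5},{"translation": [0,-31,0],"rotation": [0,0,0],"claw": 5},{"translation": [0,-31,0],"rotation": [0,0,0],"claw": 5}]}}

```text
clock: 16.55
tool_pos: [0.4506, 0.2964, 0.0081]
orientation: [-180.0, -0.0, -141.9]
force: [-0.2, 0.0, -2.0]
opening: 0.0179
gripper_force: 30.0
```

Request:
{"method": "arm_command", "body": {"steps": [{"translation": [20,0,0],"rotation": [0,0,0],"claw": 5},{"translation": [45,0,0],"rotation": [0,0,0],"claw": 5},{"translation": [70,0,0],"rotation": [0,0,0],"claw": 5},{"translation": [80,0,0],"rotation": [0,0,0],"claw": 5},{"translation": [80,0,0],"rotation": [0,0,0],"claw": 5}]}}

```text
clock: 17.05
tool_pos: [0.3864, 0.2477, 0.0085]
orientation: [180.0, 0.0, -141.9]
force: [0.3, 0.2, -1.2]
opening: 0.0181
gripper_force: 30.0
```

Request:
{"method": "arm_command", "body": {"steps": [{"translation": [0,-10,-20],"rotation": [0,0,0],"claw": 5},{"translation": [0,-30,-40],"rotation": [0,0,0],"claw": 5},{"translation": [0,-60,-40],"rotation": [0,0,0],"claw": 5},{"translation": [0,-90,-40],"rotation": [0,0,0],"claw": 5},{"translation": [0,-120,-40],"rotation": [0,0,0],"claw": 5}]}}

```text
clock: 17.55
tool_pos: [0.4631, 0.1541, 0.0488]
orientation: [-180.0, 0.1, -141.8]
force: [0.0, 0.0, -1.7]
opening: 0.0179
gripper_force: 30.0
```

```bash
python3 -c "
from h import *
st()
go(490,-258,48,178.4)
snap('top','t3.png')"
```

```text
17.55 box [-228.6 -101.3] z 0.0488 Fbox [0. 0.] -1.7 M [ 0.08 -0.04 -0.02] yaw [-1.800e+02  1.000e-01 -1.418e+02] 0.017868239510890734
clock 17.55 pos [463.1 154.1  48.8] [-1.7999e+02  1.0000e-01 -1.4181e+02] F [ 0.   0.  -1.7] open 17.9 29.976830184459686
-> t [ 233.7 -340.5    0.4] r [5.000e-03 2.100e-02 7.958e+00]
```

View pics/t3.png

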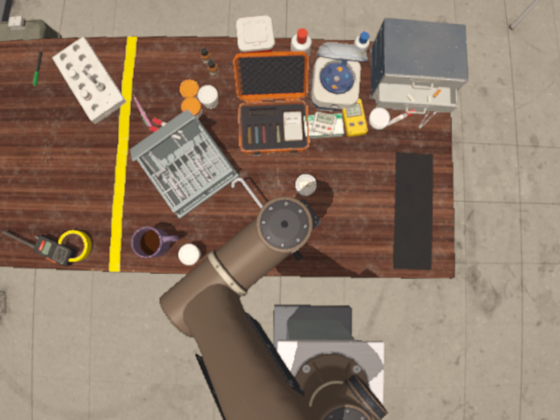

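The lid is raised at (160,130), the rod is clear of the box with its hook at (235,182), the bystanders are unmoved, and the mat at (413,210) is free. Now I'll carry the rod to the mat.

Request:
{"method": "arm_command", "body": {"steps": [{"translation": [24,-34,0],"rotation": [0,0,0.8],"claw": 5},{"translation": [47,-68,0],"rotation": [0,0,1.6],"claw": 5},{"translation": [70,-102,0],"rotation": [0,0,2.4],"claw": 5},{"translation": [93,-136,0],"rotation": [0,0,3.2],"claw": 5},{"translation": [117,-170,0],"rotation": [0,0,4.0],"claw": 5}]}}

```text
clock: 18.1
tool_pos: [0.4755, -0.0532, 0.0485]
orientation: [-180.0, 0.1, -162.0]
force: [1.7, -0.2, -2.4]
opening: 0.0178
gripper_force: 30.0
```

```bash
python3 -c "
from h import *
go(490,-258,48,178.4)"
```

```text
clock 18.1 pos [475.5 -53.2  48.5] [-1.7998e+02  8.0000e-02 -1.6199e+02] F [ 1.7 -0.2 -2.4] open 17.8 29.975594580173492
-> t [  49.6 -199.3    0.5] r [-1.000e-03  1.600e-02  3.922e+00]
```

Request:
{"method": "arm_command", "body": {"steps": [{"translation": [10,-42,0],"rotation": [0,0,0.9],"claw": 5},{"translation": [21,-84,0],"rotation": [0,0,1.8],"claw": 5},{"translation": [32,-126,0],"rotation": [0,0,2.7],"claw": 5},{"translation": [43,-168,0],"rotation": [0,0,3.6],"claw": 5},{"translation": [49,-195,0],"rotation": [0,0,3.9],"claw": 5}]}}

```text
clock: 18.6
tool_pos: [0.4892, -0.2555, 0.0482]
orientation: [-180.0, 0.0, 178.4]
force: [0.1, 0.1, -2.1]
opening: 0.0177
gripper_force: 30.0
```

Request:
{"method": "arm_command", "body": {"steps": [{"translation": [0,0,30],"rotation": [0,0,0],"claw": 5},{"translation": [0,0,50],"rotation": [0,0,0],"claw": 5},{"translation": [0,0,50],"rotation": [0,0,0],"claw": 5}]}}

```text
clock: 18.9
tool_pos: [0.4868, -0.2526, -0.0045]
orientation: [180.0, -0.3, 178.6]
force: [-0.7, -1.0, -1.9]
opening: 0.0179
gripper_force: 30.0
```

```bash
python3 -c "
from h import *
go(490,-258,-27,178.4)
p,d=snap('top');C=cloud('top',d)*1000
v,u=np.nonzero((p.min(2)>110)&(p.max(2).astype(int)-p.min(2)<40));P=onplane('top',np.c_[u,v],.045)*1000
k=(P[:,0]>560)&(P[:,0]<720)&(P[:,1]>-300)&(P[:,1]<-190);P=P[k];print(len(P),P.min(0),P.max(0),np.median(C[v,u,2][k]))
for a in(580,610,640,670): s=P[abs(P[:,0]-a)<10]; print(a,s[:,1].mean(),np.median(C[v,u,2][k][abs(P[:,0]-a)<10]))"
```

```text
clock 18.9 pos [ 486.8 -252.6   -4.5] [179.96  -0.27 178.56] F [-0.7 -1.  -1.9] open 17.9 29.976005852222443
-> t [-3.4 -5.3 22.5] r [ 0.009 -0.054  0.033]
117 [ 588.34268608 -283.8492542    45.        ] [ 690.89198314 -220.74863327   45.        ] 36.928280554735736
580 -279.15448204615376 455.1725148484503
610 -268.8538628410896 441.82624558525754
640 -253.91841403632168 36.9523491133934
670 -248.06089532965714 36.43530076017842
```

Request:
{"method": "arm_command", "body": {"steps": [{"translation": [0,-3,8],"rotation": [0,0,0],"claw": 5},{"translation": [0,-3,14],"rotation": [0,0,0],"claw": 5},{"translation": [0,-3,19],"rotation": [0,0,0],"claw": 5},{"translation": [0,-3,22],"rotation": [0,0,0],"claw": 5},{"translation": [0,-3,22],"rotation": [0,0,0],"claw": 5}]}}

```text
clock: 19.45
tool_pos: [0.4881, -0.2551, -0.0241]
orientation: [180.0, -0.0, 178.7]
force: [0.5, -0.6, -1.4]
opening: 0.0176
gripper_force: 30.0
```

```bash
python3 -c "
from h import *
st()"
```

```text
19.45 box [-462.1 -438.4] z -0.0241 Fbox [ 0.  -0.8] -1.4 M [-0.06 -0.04 -0.03] yaw [180.   -0.  178.7] 0.017587498203906628
```

Request:
{"method": "arm_command", "body": {"steps": [{"translation": [0,0,1],"rotation": [0,0,0],"claw": 5},{"translation": [0,0,2],"rotation": [0,0,0],"claw": 5},{"translation": [0,0,3],"rotation": [0,0,0],"claw": 5},{"translation": [0,0,3],"rotation": [0,0,0],"claw": 5}]}}

```text
clock: 19.85
tool_pos: [0.4885, -0.2554, -0.0262]
orientation: [-180.0, 0.0, 178.7]
force: [-2.7, 0.9, 3.8]
opening: 0.0179
gripper_force: 30.0
```

```bash
python3 -c "
from h import *
st()"
```

```text
19.85 box [-461.9 -438.8] z -0.0262 Fbox [-1.5  2.4] 3.8 M [ 0.41  0.54 -0.03] yaw [-180.     0.   178.7] 0.017852002168156265
```

Contact at z -26, with force +3.8 N, up 5 N from the hanging reading. I'll open the fingers modestly and raise straight up.

Request:
{"method": "arm_command", "body": {"steps": [{"translation": [0,0,0],"rotation": [0,0,0],"claw": 45},{"translation": [0,0,0],"rotation": [0,0,0],"claw": 45},{"translation": [0,0,0],"rotation": [0,0,0],"claw": 45},{"translation": [0,0,0],"rotation": [0,0,0],"claw": 45},{"translation": [0,0,0],"rotation": [0,0,0],"claw": 45}]}}

```text
clock: 20.35
tool_pos: [0.4883, -0.2553, -0.0269]
orientation: [-180.0, -0.0, 178.6]
force: [-1.5, -1.1, -0.4]
opening: 0.0442
gripper_force: 0.0
```

Request:
{"method": "arm_command", "body": {"steps": [{"translation": [0,0,-20],"rotation": [0,0,0],"claw": 45},{"translation": [0,0,-50],"rotation": [0,0,0],"claw": 45},{"translation": [0,0,-90],"rotation": [0,0,0],"claw": 45},{"translation": [0,0,-130],"rotation": [0,0,0],"claw": 45},{"translation": [0,0,-150],"rotation": [0,0,0],"claw": 45}]}}

```text
clock: 20.85
tool_pos: [0.4898, -0.2558, 0.1269]
orientation: [-179.9, 0.3, 178.7]
force: [0.5, 0.4, -0.2]
opening: 0.0447
gripper_force: 0.0
```

Request:
{"method": "arm_command", "body": {"steps": [{"translation": [40,0,-20],"rotation": [0,0,0],"claw": 45},{"translation": [60,40,-20],"rotation": [0,0,0],"claw": 45},{"translation": [60,80,-20],"rotation": [0,0,0],"claw": 45},{"translation": [60,120,-20],"rotation": [0,0,0],"claw": 45},{"translation": [60,120,-20],"rotation": [0,0,0],"claw": 45}]}}

```text
clock: 21.35
tool_pos: [0.4313, -0.1308, 0.1438]
orientation: [180.0, 0.1, 178.8]
force: [0.5, -0.2, 1.3]
opening: 0.0452
gripper_force: 0.0
```

```bash
python3 -c "
from h import *
st()
p,d=snap('top'); cv2.imwrite('pics/t4.png',p[:,:,::-1])"
```

```text
21.35 box [-429.8 -305.6] z 0.1438 Fbox [ 0.3 -0.4] 1.3 M [-0.1  -0.07  0.04] yaw [1.800e+02 1.000e-01 1.788e+02] 0.045184271327406565
```

View pics/t4.png

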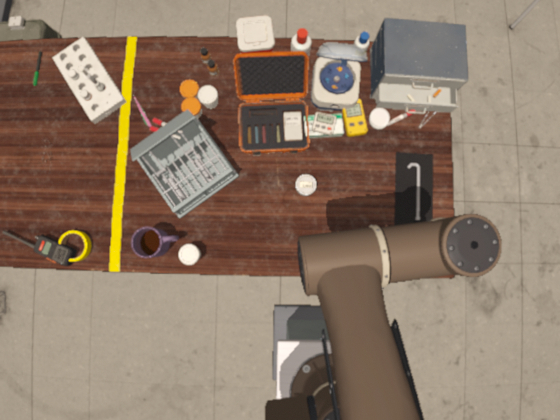

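The last view shows the rod flat on the mat: its hook is at (415,164), inside the mat's far edge at row 152, and its butt is about 30 mm inside the near edge. The lid is up, and the mug, cup and tin are where they began. Handing in.

```bash
python3 -c "
from plant import ctrl
print(ctrl.close_job())"
```

```text
the job is handed in; nothing more can be done
None
```

Job handed in at about 21 s: both bolts were pulled back until they met their stops, the lid sprang open, the rod is flat on the mat, and the mug, cup and tin look unmoved in the camera view; the judge's verdict was not shown.

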